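# Clamp a weld sample for scanning with a ratchet clamp

### The arm

A 7-joint arm with a two-finger parallel gripper is mounted at the origin on the work surface. World frame = base frame: x ahead of the robot, y to its left, z up, the work surface at z = 0. Lengths are in mm, angles in rad, forces in N, time in s.
With the tool pointing down it reaches from about 400 to 900 mm from the base axis. Payload 5.6 kg.
Tool frame: the origin (TCP) lies midway between the tips of the shut fingers; the grasp point (between the pads) lies 19 mm behind it; z points along the fingers, y is the line along which they close (so a half turn about z gives the same grasp; the last joint's range is limited). The gripper opens to 92 mm and grips with 3 to 60 N. Pads are 20 mm wide; open, the fingers measure 128 mm over their backs; the gripper's body (75 mm by 189 mm) begins 69 mm behind the grasp point.
Start: joints at [-1.34, 0.468, -0.012, 1.603, 0.006, 1.071, -0.056], TCP at [175.796, 625.783, 214.592] pointing down, gripper open.
Joint ranges: [-2.53, 2.53], [-0.31, 2.02], [-1.57, 1.55], [0.28, 2.44], [-1.29, 4.43], [0.15, 1.84], [-2.92, 2.92]. Speed limits (rad/s): [2.57, 2.57, 3.14, 3.14, 3.14, 3.14, 3.14].

### API

Orientations are given as a rotation vector (axis times angle).
In Python, from cell import robot, grip, kin, viewer gives the robot as it stands. Calls block until the motion is done:
- robot.movep(position, orientation): joint-space move of the TCP to a pose.
- robot.servo_line(position, feed=150, rotation=None): straight line of the TCP; rotation=None keeps the orientation; feed is the mean speed in mm/s.
- robot.goto_joints(angles): joint-space move.
- grip(opening, newtons=None): opening from 0.0 (shut) to 1.0 (fully open); newtons is the grip in N (None keeps the last); returns when the fingers have stopped.
- robot.hold(seconds).
- kin.ik(position, orientation): joint angles nearest the present ones, or None.
- robot.observe(): the state.
- viewer.read_camera(name): name is "scene" or "top"; returns the picture (384x512x3 uint8, red, green, blue); there is no depth.
- viewer.camera_info(name): a dict with "camera_matrix" (3x3 intrinsics, pixels), "k1" (the pictures are not rectified: a ray, as slopes to the right and down, at radius r is drawn at 1 + k1 r^2 times it, then the intrinsics apply), "R" (3x3) and "t" (3): a world point X has camera coordinates R X + t. Camera axes: x right, y down, z forward; pixel columns grow to the right and rows downward; lengths in mm; the calibration is good to about 2 mm. A picture is of the moment at which its call begins. camera_info takes no time and is no camera call.
A pose or a line that the arm cannot do raises robot.IKError and nothing moves.
- robot.job_done(): hands the job in; it is judged then, once.
Trained networks look in the newest picture that a camera, given by its name, has taken for a name from the list of things; names that differ only in an ending like _2 or _b are one class to them, and where a whole thing is asked for, a point or a joint stands for the part that bears it (a point fixed in the world has none). Each returns a list of dicts, best first, with "confidence" (0 to 1); they miss things now and then, are a little off and sometimes report something else, mostly with a low value. They report only what shows in the picture. A call takes as long as a camera call. They do not tell look-alikes from the thing itself.
- viewer.silhouettes(name, camera): "mask" (384x512 bool, what is visible of it).
- viewer.pinpoint(name, camera): "at" ([x, y, z] in mm, in the coordinates of the camera as it stood for that picture, good to about 4 mm: a listed point, or the origin of a listed thing).
The state is a dict: "t": time; "joints": joint angles; "joint_velocities": joint speeds; "joint_torque": joint torques, N m; "tcp_pos": TCP position; "tcp_rot": TCP orientation; "contact_force": force on the tool from outside, world axes, zero at the start; "wrist_torque": the same for the moment, N m; "grip_width": opening from 0.0 (shut) to 1.0 (fully open); "grip_force": force on a finger pad.
Only numpy, scipy, OpenCV 4.12 (cv2) and the standard library are available. Lean on these libraries where they do the work, as an engineer would, in place of code of your own. Each camera call takes 0.05 s, during which the arm holds its last target. There are 200 camera calls.

### The job

Lay the dark steel weld sample flat on the rail of the ratchet clamp, between the black pad and the red stop, with its long side along the rail, and let go of it. Then hold the black knob of the yellow lever and pump it until the sample is clamped firmly against the stop: go on until the strokes turn clearly stiffer than the free ones, but do not overtighten it. Move the pad only with the lever, leave everything else on the table where it is, and let go at the end.

Things in the scene. Friction and masses are not known exactly. Their poses are not given: they have to be found in the camera images.
- sample: the weld sample: dark steel block 44 (its x) x 60 (its y) x 24 mm, about 0.5 kg, with a copper-coloured band and a bead seam across its top; loose. Origin at the centre of its underside, z up. It can be gripped across its 44 mm width from above. It lies on the table in one of two areas, left or right of the clamp, the calibration block in the other.
- clamp: the ratchet clamp, fixed to the table: blue base plate 135 (x) x 260 (y) x 10 mm, an aluminium rail 30 mm wide along y, and behind the pad a grey gear housing 92 x 92 mm, top 48 mm above the table, with a toothed wheel on it. Origin on the table under the rail; y is the clamping direction from pad to stop, z up.
- bay (a point): on the rail's centre line and top face, 30 mm above the table, axes as the clamp's. The sample's origin belongs within 12 mm of it along x and between -14 and +26 mm along y, as pad and stop allow. The sample overhangs the rail 7 mm on each side; beside the rail the fingers have free room down to the base plate.
- pad: black pad 40 (x) x 12 (y) x 20 mm. Origin mid back face, 42 mm above the table; the front face that meets the sample is 12 mm along +y. It sits on a hidden spring, 8 N/mm: with the sample against the stop the pad stands still and each tooth squeezes the spring 4 mm (31 N) more. Firm: 10 to 60 N at rest; over 70 N at any moment is overtightened.
- stop: the red stop block standing across the rail, fixed, 60 (x) x 20 (y) x 48 mm with a small black knob on top. Origin at the centre of its underside; its face towards the pad lies 10 mm from it along the clamp's -y. It is set differently each time: pad and stop stand 74 to 90 mm apart at the start.
- handle (a point): the middle of the lever's upright round black knob, to be held from above: 24 mm in diameter, from 92 to 138 mm above the table, this point 118 mm above it and 110 mm from the pivot's axis. The yellow lever bar below it, from the pivot outwards, has its top 76 mm above the table.
- lever (a joint): lever angle q, 0 to 0.42 rad between hard stops. It grows clockwise seen from above (power stroke: knob pulled along the clamp's -x). The knob stands from the pivot at direction -pi/2 + 0.21 - q in the clamp's frame. From below 0.05 to above 0.37 and back advances one tooth, the pad 4 mm; less may advance nothing. It stays where it is left; the wheel is held by a pawl.
- pivot (a point): point on the vertical axis of lever and wheel, 100 mm above the table. Felt at the knob: free strokes 1 N, 1.5 N while the sample slides; after it meets the stop the pull held near a stroke's end grows 1.1 N per mm of spring squeeze, about 4 N per tooth. Firm: the last stroke ended 3 to 8 N above the free ones; one ending 9.5 N above them overtightens.
- cal_block: calibration block: bright brass-coloured block 40 x 70 x 24 mm with three dark dots on top, no seam; origin at the centre of its underside, y along the 70 mm. Not to be clamped; leave it alone.
- tape: roll of yellow masking tape lying flat, 96 mm across, 24 mm high; origin at the centre of its underside. Bystander.
- bottle: white plastic bottle, 44 mm across, 105 mm high, standing; origin at the centre of its underside. Bystander.
- marker: white marker pen with a blue cap lying flat, 115 x 17 x 15 mm; origin at the centre of its underside. Bystander.
- notebook: white notebook lying flat, 150 x 210 x 12 mm; origin at the centre of its underside. Bystander.
- probe: small grey ultrasonic probe with a steel stub on top, 34 x 34 mm, 42 mm high; origin at the centre of its underside. Bystander.
- charger: black power brick, 60 x 120 x 30 mm; origin at the centre of its underside. Bystander.
Not all that is in view belongs to the job. What is shaped like the sample but green is not meant.

How it is judged:
By the outcome, as a careful person would: the job done as asked, in the order asked, and still so for the second after the job is handed in, with the robot touching nothing.
It also fails if it takes over 70 s, if anything falls off the work surface, if the arm or the gripper's body presses on something with over 40 N, if the wrist force passes 120 N, or if a joint passes its speed limit or range.

## Working session

There is one attempt and no reset: what is moved stays moved. The work goes in short steps, each a Python script; the robot and the scene stay as the last script left them, time stands still between calls to the robot, and variables do not carry over. Pictures are saved under pics/ and viewed, at most 10 in all, crops included, and the job is handed in when it is done.

```bash
mkdir -p pics; ls; cat > h.py <<'E'
from cell import robot, grip, kin, viewer
import numpy as np, cv2
from scipy.spatial.transform import Rotation as Ro
def w(cam,p):
    i=viewer.camera_info(cam); return np.array(i["R"]).T@(np.array(p)-np.array(i["t"]))
def px2w(cam,uv,z):
    i=viewer.camera_info(cam);K=np.array(i["camera_matrix"]);R=np.array(i["R"]);t=np.array(i["t"])
    uv=np.atleast_2d(np.array(uv,float))
    n=cv2.undistortPoints(uv.reshape(-1,1,2),K,np.array([i["k1"],0,0,0.])).reshape(-1,2)
    d=np.c_[n,np.ones(len(n))]@R; c=-R.T@t
    return c+d*((z-c[2])/d[:,2])[:,None]
def down(yaw): # tool y axis along world angle yaw (rot about z), z down
    y=np.array([np.cos(yaw),np.sin(yaw),0]);z=np.array([0,0,-1.]);x=np.cross(y,z)
    return Ro.from_matrix(np.c_[x,y,z]).as_rotvec()
E
python3 - <<'E'
from h import *
ims=[]
for c in("scene","top"):
    im=viewer.read_camera(c)
    ims.append(im)
    cv2.imwrite(f"pics/{c}0.png",cv2.resize(im[:,:,::-1],(800,600)))
    for n in["sample","cal_block","clamp","bay","pad","stop","handle","pivot","tape","bottle","marker","notebook","probe","charger"]:
        for d in viewer.pinpoint(n,c)[:2]:
            print(c,n,round(d["confidence"],2),w(c,d["at"]).round(0))
o=robot.observe();print(o["t"],o["tcp_rot"],o["contact_force"])
E
```

```text
pics
scene sample 0.73 [ 432. -486.    3.]
scene sample 0.69 [ 563. -399.   -1.]
scene cal_block 0.71 [546. 262.   0.]
scene cal_block 0.49 [ 506. -193.  119.]
scene clamp 0.76 [559.   5.  -2.]
scene bay 0.62 [558.  10.  29.]
scene bay 0.51 [ 686. -349.   -1.]
scene pad 0.44 [547. -39.  45.]
scene stop 0.45 [574.  57.  10.]
scene handle 0.54 [ 505. -191.  123.]
scene pivot 0.71 [537. -86.  98.]
scene tape 0.78 [779.  10.   2.]
scene bottle 0.67 [784. 168.   1.]
scene marker 0.76 [717. 307.   3.]
scene notebook 0.71 [ 793. -179.   -2.]
scene probe 0.43 [ 692. -348.   -0.]
scene charger 0.82 [312. 437.  -2.]
top sample 0.85 [ 434. -486.    1.]
top sample 0.54 [ 564. -397.    2.]
top cal_block 0.63 [ 446. -366.   -1.]
top cal_block 0.53 [546. 265.   3.]
top clamp 0.6 [561.   3.   0.]
top bay 0.77 [565.  13.  34.]
top pad 0.39 [551. -39.  42.]
top stop 0.44 [570.  64.  11.]
top handle 0.6 [ 508. -190.  118.]
top pivot 0.84 [537. -84. 103.]
top tape 0.61 [779.  13.  -1.]
top bottle 0.7 [787. 169.   0.]
top marker 0.75 [722. 312.  -2.]
top notebook 0.86 [ 795. -182.    2.]
top probe 0.4 [ 689. -348.   -4.]
top charger 0.78 [321. 434.   2.]
1.5 [ 4.28788470e-01  3.11212668e+00 -5.30712885e-06] [ 0.82877935 -0.13059372  0.5074167 ]
```

View pics/top0.png

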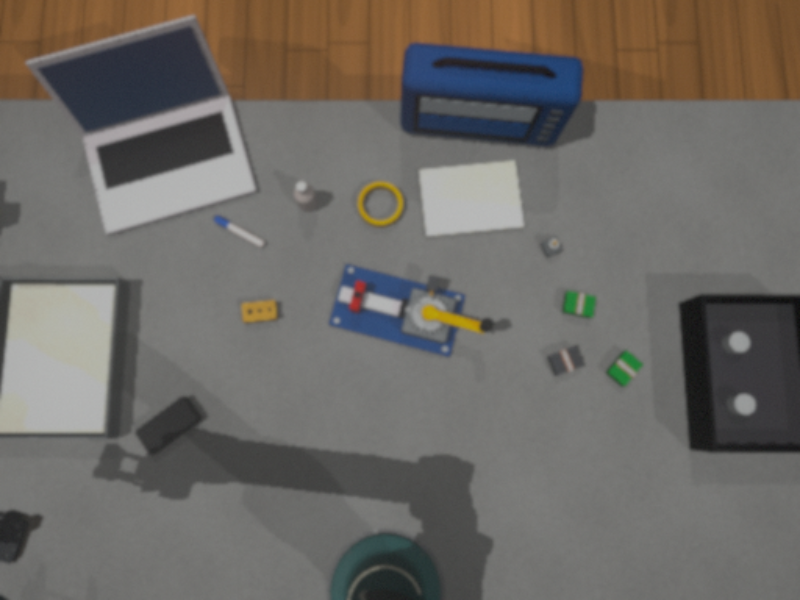

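View pics/scene0.png

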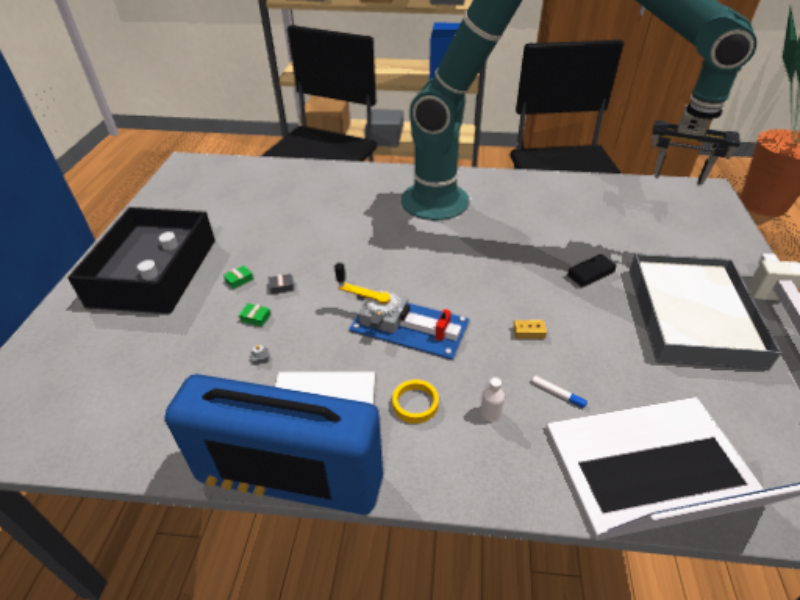

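The top view shows the dark sample with its copper band at about (566,360). There are green look-alikes at (579,303) and (625,368), the brass block is at (259,311), and the clamp's stop is at (357,296). Next I'll segment for precise poses.

```bash
python3 - <<'E'
from h import *
im=viewer.read_camera("top"); hsv=cv2.cvtColor(im,cv2.COLOR_RGB2HSV)
def rect(mask,z,name):
    m=mask.astype(np.uint8); n,l,s,c=cv2.connectedComponentsWithStats(m)
    k=1+np.argmax(s[1:,4]); ys,xs=np.where(l==k)
    P=px2w("top",np.c_[xs,ys],z)[:,:2].astype(np.float32)
    r=cv2.minAreaRect(P); b=cv2.boxPoints(r)
    e=b[1]-b[0]; f=b[2]-b[1]; L=e if np.hypot(*e)>np.hypot(*f) else f
    print(name,len(P),"c",np.round(r[0],1),"mean",P.mean(0).round(1),"size",np.round(r[1],1),"longdir",round(np.degrees(np.arctan2(L[1],L[0]))%180,1))
    return P
roi=np.zeros(im.shape[:2],bool); roi[160:240,205:320]=1
H,S,V=[hsv[...,i].astype(int) for i in range(3)]
rect(roi&(H>100)&(H<130)&(S>110)&(V>60),10,"plate")
rect(roi&((H<8)|(H>172))&(S>140),48,"stop@48")
W=roi.copy(); W[:,258:]=0
rect(W&(S<60)&(V>140),30,"rail")
r2=np.zeros_like(roi); r2[212:248,345:380]=1
print(im[205:210,340:344].mean((0,1)))
for th in(70,85,95):
    m=(r2&((V<th)|((S>40)&(H<25)))).astype(np.uint8)
    rect(cv2.morphologyEx(m,cv2.MORPH_CLOSE,np.ones((5,5))),24,f"sample{th}")
for n in("sample","cal_block","pad"):
    for d in viewer.silhouettes(n,"top"):
        print(n,d["confidence"]); rect(d["mask"],24 if n!="pad" else 52,n)
a=cv2.resize(im[165:230,205:325],(800,433),interpolation=cv2.INTER_CUBIC)
cv2.imwrite("pics/c1.png",a[:,:,::-1])
b=cv2.resize(im[185:255,340:420],(640,560),interpolation=cv2.INTER_CUBIC)
cv2.imwrite("pics/c2.png",b[:,:,::-1])
E
```

```text
plate 715 c [515.1  -2.3] mean [515.6  13.1] size [233.4  46.3] longdir 75.2
stop@48 41 c [557.8  61.4] mean [557.8  62.2] size [17.1 25.7] longdir 154.4
rail 205 c [560.8   7.6] mean [560.8   7.4] size [69.2 30.7] longdir 75.9
[123.9 124.4 122.3]
sample70 45 c [ 447.7 -365.6] mean [ 442.9 -366.7] size [40.  15.8] longdir 24.6
sample85 252 c [ 446.9 -363.8] mean [ 446.7 -363.2] size [39.4 66.6] longdir 110.5
sample95 292 c [ 447.  -363.4] mean [ 446.8 -363.1] size [44.1 70.5] longdir 110.4
sample 0.55
sample 274 c [ 446.7 -365.5] mean [ 446.5 -366.5] size [45.3 65. ] longdir 109.9
sample 0.55
sample 287 c [ 561.6 -395.9] mean [ 561.  -396.2] size [65.  47.6] longdir 78.6
cal_block 0.82
cal_block 312 c [544.  259.3] mean [544.4 259.8] size [44.9 73.4] longdir 97.4
pad 0.63
pad 52 c [548.2 -33.5] mean [547.2 -33.5] size [12.9 40. ] longdir 168.8
```

View pics/c1.png

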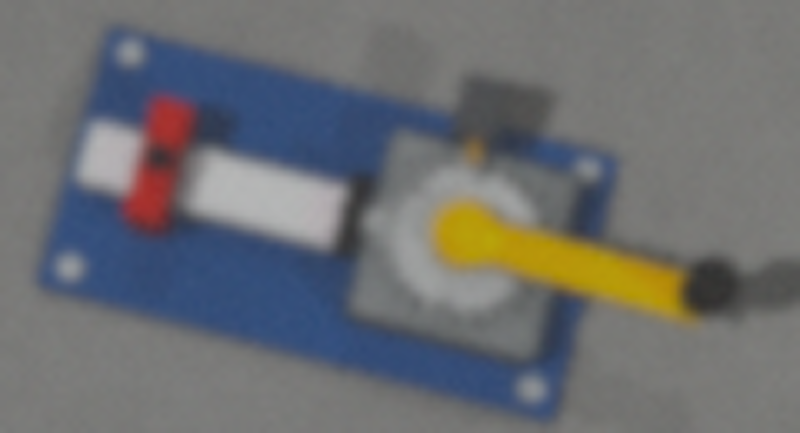

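View pics/c2.png

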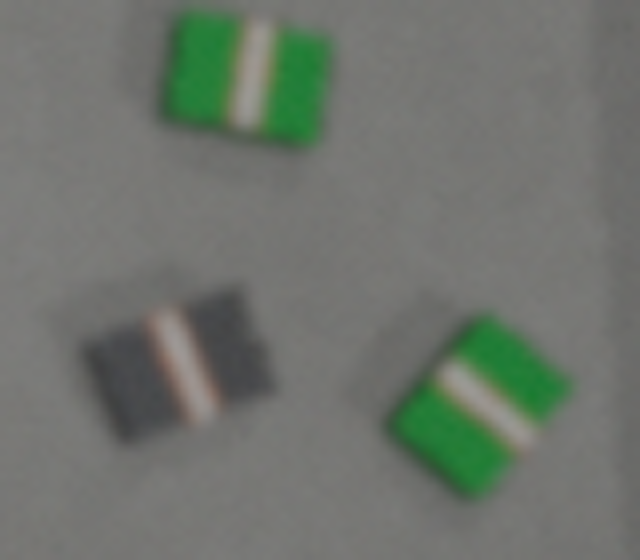

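Crop 1 shows the clamp with the pad front at about (345,215), the stop at (158,165) and the knob at (710,285). Crop 2 shows the sample clear of its green neighbours. I'll compute the last clamp points and pick.

```bash
python3 - <<'E'
from h import *
def c1(pts,z): return px2w("top",np.array(pts)/6.667+[205-.43,165-.43],z)[:,:2]
P=c1([(110,25),(618,158),(553,418),(40,285)],10); print("plate c",P.mean(0).round(1),[np.hypot(*(P[i]-P[(i+1)%4])).round() for i in range(4)],"dir",[np.degrees(np.arctan2(*(P[a]-P[b])[::-1])).round(1) for a,b in((0,1),(3,2))])
th=np.radians(75.7); ey=np.array([np.cos(th),np.sin(th)]); ex=np.array([ey[1],-ey[0]]); c=np.array([560.8,7.6])
def rel(n,p):p=np.array(p)[:2]-c;print(n,"x %.1f y %.1f"%(p@ex,p@ey))
S=c1([(150,95),(195,102),(165,235),(122,222)],48); rel("stop",S.mean(0))
rel("plate",P.mean(0)); rel("pad",[548.2,-33.5]); rel("bay",[561.5,11.5]); rel("pivot",[537,-85]);rel("handle",[506.5,-190.5]); rel("stopnet",[572,60.5]);rel("padnet",[549,-39])
rel("pivpix",c1([(465,232)],78)[0]); rel("knobpix",c1([(712,284)],138)[0])
robot_p=[446.7,-364.5]; 
for n,p,z,yaw in(("pick",robot_p,-7+0,20),("place",c,30,-14.3),("knob",[506.5,-190.5],99,-14.3)):
    for d in(0,180):
        q=kin.ik([p[0],p[1],60+z],down(np.radians(yaw+d))); print(n,d,None if q is None else np.round(q,2))
E
```

```text
plate c [553.3 -22.8] [np.float64(258.0), np.float64(131.0), np.float64(256.0), np.float64(133.0)] dir [np.float64(75.2), np.float64(75.6)]
stop x 0.4 y 53.0
plate x 0.2 y -31.3
pad x -2.1 y -42.9
bay x -0.3 y 4.0
pivot x -0.2 y -95.6
handle x -3.7 y -205.4
stopnet x -2.2 y 54.0
padnet x 0.1 y -48.1
pivpix x -0.3 y -95.5
knobpix x -5.7 y -204.9
pick 0 [ 0.14  0.64  0.64  1.93 -0.54  0.76  1.45]
pick 180 [-0.14  0.87  1.11  1.94 -0.97  0.99 -1.35]
place 0 [-0.53  0.53  0.59  1.95 -0.41  0.78  0.05]
place 180 [-0.12  0.48  0.05  1.92 -0.04  0.74  2.85]
knob 0 [-0.39  0.46  0.88  1.96 -0.44  0.92  0.47]
knob 180 [-0.64  0.75  1.35  1.97 -0.83  1.13 -2.32]
```

```bash
cat > pick.py <<'E'
from h import *
def st(m):
    o=robot.observe(); print(m,round(o["t"],2),"tcp",np.round(o["tcp_pos"],1),"F",np.round(o["contact_force"],1),"w",round(o["grip_width"],3),"gf",round(o["grip_force"],1))
Y=np.radians(20.2); p=np.array([446.7,-364.8])
robot.movep([500,0,320],down(0)); 
robot.movep([*p,120],down(Y)); grip(0.8); st("above")
robot.servo_line([*p,4],feed=120); st("low")
grip(0.0,35); st("gripped")
robot.servo_line([*p,60],feed=120); st("lift")
c=np.array([560.8,7.6]); th=np.radians(75.6); ey=np.array([np.cos(th),np.sin(th)])
g=c+4*ey; yp=th-np.pi/2
robot.servo_line([*p,200],feed=250)
robot.movep([*g,200],down(yp)); st("over bay")
robot.servo_line([*g,70],feed=150); st("hover")
E
python3 - <<'E'
import pick
from h import *
im=viewer.read_camera("scene"); cv2.imwrite("pics/s1.png",cv2.resize(im[160:260,190:330],(800,571),interpolation=cv2.INTER_CUBIC)[:,:,::-1])
E
```

```text
above 6.23 tcp [ 446.9 -364.6  120.1] F [ 0.5  0.5 -0.8] w 0.798 gf 0.0
low 7.35 tcp [ 447.1 -365.3    4.7] F [ 0.4 -0.3 -0.3] w 0.798 gf 0.0
gripped 7.9 tcp [ 446.9 -364.8    4.2] F [-1.  -0.1  3.6] w 0.475 gf 35.0
lift 8.52 tcp [ 446.6 -364.1   59.6] F [-0.5  0.7 -4.5] w 0.476 gf 35.0
over bay 10.68 tcp [561.5  10.  199.7] F [ 0.  -0.9 -4.9] w 0.478 gf 35.0
hover 11.7 tcp [562.6  11.2  70.8] F [ 0.6 -0.1 -4.4] w 0.476 gf 35.0
```

View pics/s1.png

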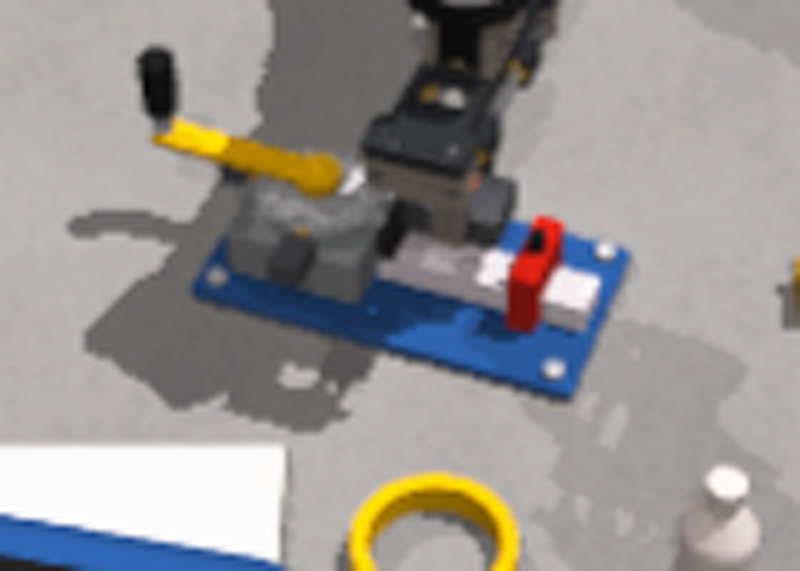

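The sample hangs over the rail, centred around (440,170) in this crop, between the pad at (390,215) and the stop at (535,270). I'll lower it slowly with a force check.

```bash
python3 - <<'E'
from h import *
c=np.array([560.8,7.6]); th=np.radians(75.6); ey=np.array([np.cos(th),np.sin(th)]); g=c+4*ey
def st(m):
    o=robot.observe(); print(m,round(o["t"],2),"tcp",np.round(o["tcp_pos"],1),"F",np.round(o["contact_force"],1),"w",round(o["grip_width"],3)); return o
for z in(52,40,37,35.5,34.5,33.5):
    robot.servo_line([*g,z],feed=60); o=st(z)
    if o["contact_force"][2]>0: break
    if np.hypot(*o["contact_force"][:2])>8: raise SystemExit("side force")
grip(0.62); st("open")
robot.servo_line([*g,130],feed=150); st("up")
# clear toward robot for a view
robot.servo_line([400,-60,220],feed=350); st("clear")
for c_ in("top","scene"):
    im=viewer.read_camera(c_)
    if c_=="top": a=im[165:230,205:325]
    else: a=im[170:250,200:310]
    cv2.imwrite(f"pics/p_{c_}.png",cv2.resize(a,None,fx=6.6,fy=6.6,interpolation=cv2.INTER_CUBIC)[:,:,::-1])
    for n in("sample","handle"):
        for d in viewer.pinpoint(n,c_)[:3]: print(c_,n,round(d["confidence"],2),w(c_,d["at"]).round(0))
E
```

```text
52 12.2 tcp [561.5  11.4  51.6] F [ 0.7  0.8 -5.6] w 0.47
40 12.55 tcp [561.4  11.4  39.5] F [-0.1 -0.9 -4.4] w 0.476
37 12.8 tcp [561.7  11.5  36.9] F [ 0.  -0.6 -4.5] w 0.478
35.5 13.05 tcp [561.8  11.5  35.5] F [ 0.6  0.3 -4.9] w 0.474
34.5 13.3 tcp [561.7  11.5  34.4] F [ 0.1  0.4 -5. ] w 0.475
33.5 13.55 tcp [561.9  11.5  34.2] F [-3.5  0.8  5.1] w 0.473
open 13.95 tcp [562.   11.4  33.5] F [ 0.3  1.3 -1.1] w 0.618
up 14.74 tcp [561.2  11.8 129.3] F [ 0.1 -0.2 -0.9] w 0.621Traceback (most recent call last):
  File "<stdin>", line 12, in <module>
cell.IKError: the arm cannot follow that straight line within its joint ranges
```

```bash
python3 - <<'E'
from h import *
robot.movep([440,-240,260],down(np.radians(-14.4))); print(robot.observe()["t"],robot.observe()["joints"])
for c_ in("top","scene"):
    im=viewer.read_camera(c_)
    if c_=="top": a=im[165:230,205:325]
    else: a=im[170:250,200:310]
    cv2.imwrite(f"pics/p_{c_}.png",cv2.resize(a,None,fx=6.6,fy=6.6,interpolation=cv2.INTER_CUBIC)[:,:,::-1])
    for n in("sample","handle"):
        for d in viewer.pinpoint(n,c_)[:3]: print(c_,n,round(d["confidence"],2),w(c_,d["at"]).round(0))
E
cd pics; python3 -c "
import cv2,numpy as np
a=cv2.imread('p_top.png');b=cv2.imread('p_scene.png');a=cv2.resize(a,(500,271));b=cv2.resize(b,(500,364-40));print(cv2.imwrite('pp.png',np.vstack([a,b])))"
```

```text
15.9167 [-0.62141602  0.33972373  1.29878087  1.9620998  -0.36537118  1.11360322
  0.58099548]
top sample 0.82 [560.   8.  29.]
top sample 0.72 [ 434. -484.   -1.]
scene sample 0.61 [ 428. -487.    4.]
scene sample 0.6 [562.   9.  37.]
scene sample 0.5 [ 561. -399.    0.]
scene handle 0.76 [ 504. -186.  123.]
scene handle 0.28 [542. 260.   1.]
scene handle 0.21 [717. 308.  -1.]
True
```

View pics/pp.png

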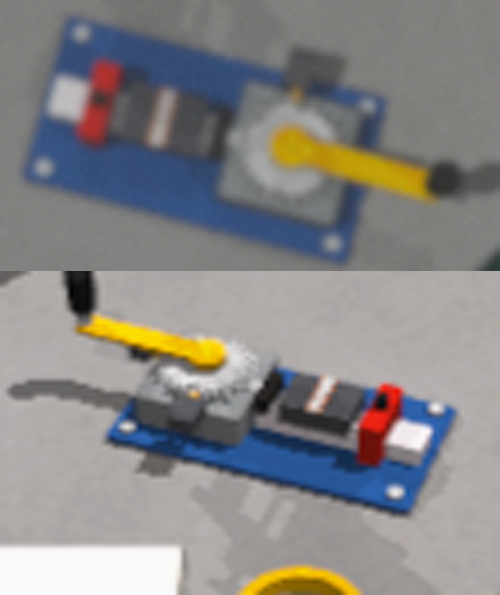

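The sample lies flat on the rail between pad (265,390) and stop (380,425), with its long side along it. Now I'll grip the knob and find the lower hard stop.

```bash
cat > lev.py <<'E'
from h import *
CY=np.radians(-14.4); PIV=np.array([537.1,-84.9])
def pose(q,z=99,r=110):
    phi=CY-np.pi/2+.21-q
    return np.r_[PIV+r*np.array([np.cos(phi),np.sin(phi)]),z], down(CY+.21-q)
def go(q0,q1,feed=90,n=3):
    for q in np.linspace(q0,q1,n+1)[1:]:
        p,r=pose(q); robot.servo_line(p,feed=feed,rotation=r)
def ft(q,k=5):
    # force on tool along the power-stroke tangent, and radial (averaged)
    phi=CY-np.pi/2+.21-q; e=np.array([np.cos(phi),np.sin(phi)]); t=np.array([e[1],-e[0]])
    F=[]; Q=[]
    for _ in range(k):
        robot.hold(.03); o=robot.observe(); F.append(o["contact_force"][:2]); Q.append(o["tcp_pos"][:2]-PIV)
    F=np.mean(F,0);d=np.mean(Q,0); qa=(CY-np.pi/2+.21)-np.arctan2(d[1],d[0])
    return round(F@t,2),round(F@e,2),round(qa,3),round(o["t"],2)
E
python3 - <<'E'
from lev import *
p,r=pose(.24,180); robot.movep(p,r); grip(.7)
p,r=pose(.24); robot.servo_line(p,feed=120); print("down",ft(.24))
grip(0,30); print("grip",robot.observe()["grip_width"],ft(.24))
go(.24,.06,60); print(ft(.06))
q=.06
while q>-.06:
    go(q,q-.012,60,1); q-=.012; f=ft(q,3); print(round(q,3),f)
    if abs(f[0])>5: break
E
```

```text
down (np.float64(0.42), np.float64(0.18), np.float64(0.235), 18.06)
grip 0.24649833335725363 (np.float64(0.58), np.float64(-0.29), np.float64(0.241), 18.93)
(np.float64(0.41), np.float64(-0.59), np.float64(0.062), 19.88)
0.048 (np.float64(1.19), np.float64(-1.29), np.float64(0.05), 20.23)
0.036 (np.float64(0.91), np.float64(-2.04), np.float64(0.035), 20.57)
0.024 (np.float64(0.74), np.float64(-1.49), np.float64(0.023), 20.93)
0.012 (np.float64(1.23), np.float64(-1.81), np.float64(0.012), 21.27)
0.0 (np.float64(5.14), np.float64(-3.16), np.float64(0.012), 21.62)
```

```bash
python3 - <<'E'
from lev import *
go(0,.022,60,1)
for k in range(3):
    go(.022,.405,100); f=ft(.405,8); 
    go(.405,.022,110); b=ft(.022,2); print(k+1,"end",f,"back",b)
E
```

```text
1 end (np.float64(0.75), np.float64(-0.53), np.float64(0.402), 23.02) back (np.float64(-0.07), np.float64(-1.28), np.float64(0.028), 23.91)
2 end (np.float64(0.51), np.float64(-0.24), np.float64(0.403), 25.05) back (np.float64(-0.22), np.float64(-0.61), np.float64(0.028), 25.94)
3 end (np.float64(0.21), np.float64(-0.21), np.float64(0.402), 27.08) back (np.float64(-0.46), np.float64(-1.11), np.float64(0.028), 27.98)
```

```bash
python3 - <<'E'
from lev import *
im=viewer.read_camera("scene"); cv2.imwrite("pics/s2.png",cv2.resize(im[170:250,200:310],(770,560),interpolation=cv2.INTER_CUBIC)[:,:,::-1])
for n in("pad","sample"):
    for d in viewer.pinpoint(n,"scene")[:3]: print(n,round(d["confidence"],2),w("scene",d["at"]).round(0))
E
```

```text
pad 0.56 [553. -28.  43.]
sample 0.62 [ 433. -483.    1.]
sample 0.54 [563.  17.  33.]
sample 0.52 [ 559. -398.   -1.]
```

View pics/s2.png

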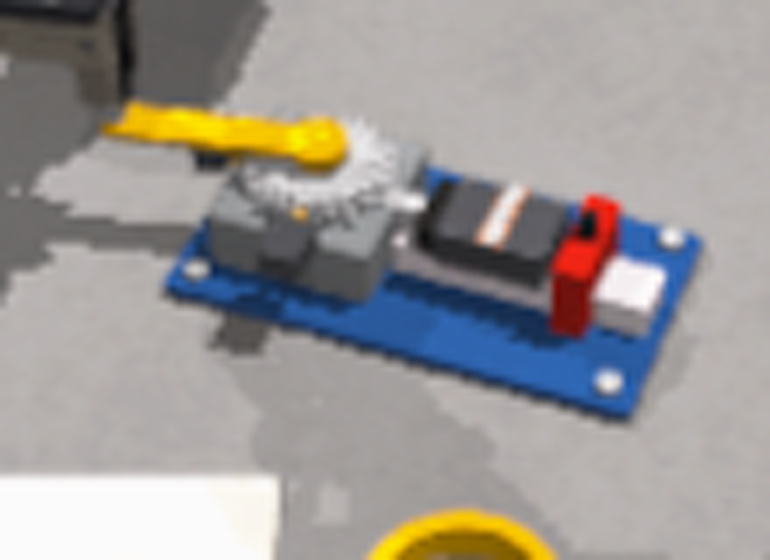

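The pad has advanced and touches the sample at (430,215), with a small gap left to the stop at (575,235). I'll continue one stroke at a time, watching the end-of-stroke force.

```bash
python3 - <<'E'
from lev import *
for k in range(4,10):
    go(.022,.405,90); f=ft(.405,12); print(k,"end",f)
    rise=0.5-f[0]
    go(.405,.022,110); print("  back",ft(.022,2),"rise",round(rise,2))
    if rise>1.2 : break
E
```

```text
4 end (np.float64(0.11), np.float64(-0.07), np.float64(0.403), 29.45)
  back (np.float64(-0.5), np.float64(-0.44), np.float64(0.028), 30.34) rise 0.39
5 end (np.float64(-1.37), np.float64(0.04), np.float64(0.401), 31.67)
  back (np.float64(-0.05), np.float64(-0.95), np.float64(0.029), 32.56) rise 1.87
```

```bash
python3 - <<'E'
from lev import *
go(.022,.3,80,2); print(ft(.3,4))
go(.3,.405,60,1); print("end",ft(.405,12))
go(.405,.022,110); print("back",ft(.022,6))
E
```

```text
(np.float64(-4.18), np.float64(0.16), np.float64(0.292), 33.38)
end (np.float64(-5.0), np.float64(0.39), np.float64(0.4), 34.12)
back (np.float64(0.43), np.float64(-0.26), np.float64(0.029), 35.14)
```

Stroke 6 ended about 5.5 N above the free ones, which is firm. I'll release the knob, retreat and check.

```bash
python3 - <<'E'
from lev import *
grip(.7); p,r=pose(.022,230); robot.servo_line(p,feed=150); robot.movep([440,-240,280],r)
o=robot.observe(); print(o["t"],o["contact_force"],o["grip_width"])
im=viewer.read_camera("scene"); cv2.imwrite("pics/s3.png",cv2.resize(im[170:250,200:310],(770,560),interpolation=cv2.INTER_CUBIC)[:,:,::-1])
E
```

```text
37.4417 [ 1.084577    0.53425312 -0.20036076] 0.7038425292813367
```

View pics/s3.png

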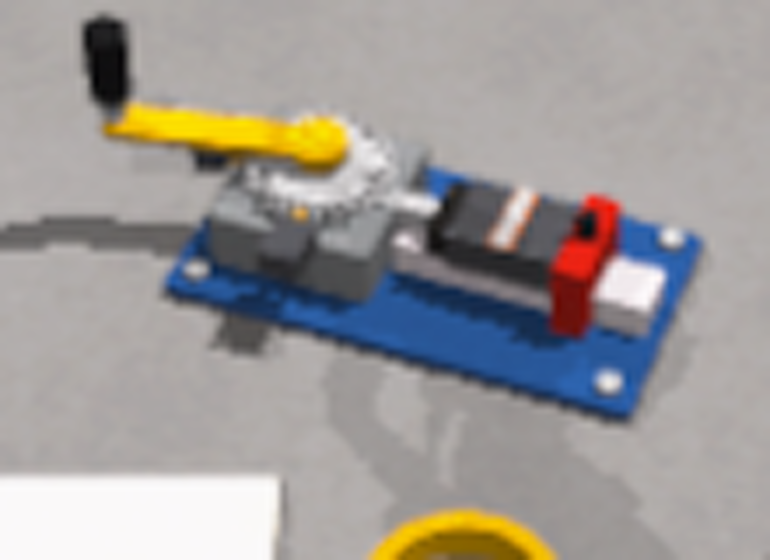

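The sample sits flat against the stop at (570,235) with the pad on its back at (440,220), and the knob at (105,60) is free.

```bash
python3 -c "
from cell import robot
print(robot.job_done())"
```

```text
the job is handed in; nothing more can be done
None
```

The sample is clamped flat against the stop after six lever strokes, the last ending about 5.5 N above the free ones; the knob is released and the job was handed in at about 37.5 s.

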